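Grease the sanding spindle's bearing with a push-type grease gun

ROBOT

A 7-joint arm with a two-finger parallel gripper is mounted at the origin on the work surface. World frame = base frame: x ahead of the robot, y to its left, z up, the work surface at z = 0. Lengths are in m, angles in rad, forces in N, time in s.
With the tool pointing down it reaches from about 0.425 to 0.925 m from the base axis. Payload 6.8 kg.
Tool frame: the origin (TCP) lies midway between the tips of the shut fingers; the grasp point (between the pads) lies env.hold_point_z behind it (env.hold_point_z is the distance from the TCP to the grasp point, in m); z points along the fingers, y is the line along which they close (so a half turn about z gives the same grasp; the last joint's range is limited). The gripper opens to 85 mm and grips with 20 to 120 N. Pads are 22 mm wide; open, the fingers measure 114 mm over their backs; the gripper's body (76 mm by 85 mm) begins 54 mm behind the grasp point. The pads swing forward as they close: fully open they stand 13 mm farther back than shut.
Start: joints at [1.156, 0.477, 0.022, 1.555, -0.011, 1.109, -0.083], TCP at [0.204, -0.643, 0.201] pointing down, gripper open.
Joint ranges: [-2.96, 2.96], [-0.34, 2.1], [-1.41, 1.46], [0.24, 2.44], [-1.37, 4.51], [0.17, 1.92], [-2.96, 2.96]. Speed limits (rad/s): [2.39, 2.39, 3.14, 3.14, 3.14, 3.14, 3.14].

INTERFACE

Orientations are given as a unit quaternion [x, y, z, w].
In Python, from rig import env, grab_frame, camera_info, workorder gives the robot as it stands.
- The arm moves only by the tool carry_out, never from a script. Its argument "deltas" is a list of rows, each a list of 3 entries, a list of its own where there are three numbers: the shift along the tool's x, y, z in mm, then the turn, a rotation vector about the tool's x, y, z in rad, then the opening, from 0 (shut) to 1 (fully open). In form: [[[x, y, z], [ax, ay, az], claw], ...]. A call has 1 to 8 rows; each row is the pose to reach, as a shift and turn from the pose commanded when the call began, along the tool's axes at that moment; what a row does not reach only later rows make up. A row lasts 1/12 s, in which the tool goes at most 41.7 mm and 7.16 degrees, less where a joint would pass 70% of its speed; a pose out of reach is approached as far as the arm can. A call with a gripper value outside its range is refused whole. The fingers move at their own pace and stop on an object; "grip_force" is the grip in N (left out, the last holds). Time passes only in rows, so rows that repeat a pose let the fingers close. It gives the time, the measured TCP pose, the force and the opening at its end, in the units of the state.
- env.read_state(): the state, without advancing time (a new reading comes with each control period).
- grab_frame(name): name is "side" or "top"; returns (picture, depth): 400x640x3 uint8, blue, green, red; 400x640 float32, m along the optical axis (not along the pixel's ray), 0 where there is no reading.
- camera_info(name): a dict with "fovy" (degrees; the focal length in pixels is half the picture's height over the tangent of half this angle, whatever the lens; pixels are square), "cx", "cy" (the principal point, pixels), "extrinsics" (4x4, takes a point from world to camera coordinates). Camera axes: x right, y up, looking along -z (the intrinsics and any distortion apply to the point x, -y, -z); pixel columns grow to the right and rows downward; lengths in m; the calibration is good to about 2 mm. A picture is of the moment at which its call begins. camera_info takes no time and is no camera call.
- workorder.close_job(): hands the job in, once; it reports no verdict.
The state is a dict: "clock": time; "joint_positions": joint angles; "qvel": joint speeds; "joint_efforts": joint torques, N m; "ee_pos": TCP position; "tool_rot": TCP orientation; "ft_force": force on the tool from outside, world axes, zero at the start; "ft_torque": the same for the moment, N m; "width": opening from 0.0 (shut) to 1.0 (fully open).
Only numpy, scipy, OpenCV 4.12 (cv2) and the standard library are available. Lean on these libraries where they do the work, as an engineer would, in place of code of your own. Each camera call takes 0.05 s, during which the arm holds its last target. There are 200 camera calls.

TASK

Grease the spindle bearing next to the sanding drum: take the red push-type grease gun out of the wooden block and press its coupler squarely onto that bearing's tilted brass nipple until it snaps on. Then push on along the nipple until the gun's nose has slid fully home into the barrel, and hold it there against its spring; finish while still gripping the gun and holding it pressed home. Leave everything else on the bench where it stands.

Things in the scene. Friction and masses are not known exactly. Their poses are not given: they have to be found in the camera images.
- gun: Push-type grease gun, 0.5 kg: red barrel 36 mm across with black cap, 96 mm long in all; below it a sliding steel nose, its mouth 62 mm under the barrel when out. Origin: centre of the barrel's lower end; z along the gun to the cap. At first it stands nose down in the block's hole, barrel resting on the block's top (80 mm up), free to grip along its length. Round about its axis.
- nose (a joint): How far the nose has slid into the barrel: 0 fully out (where its spring leaves it), 0.012 m fully home, against a rigid stop. The spring pushes back with about 11 N at the start of the stroke and 18 N when home, so the nose slides in after the coupler has snapped on, or when it is pressed on anything else.
- coupler_mouth (a point): Centre of the mouth of the coupler at the end of the nose; z points along the gun to its cap. The coupler is steel, round, 24 mm across and 36 mm long; its mouth is a 45 degree funnel about 19 mm wide that narrows to a bore of 11.6 mm within 4 mm.
- coupler_seat (a point): Bottom of the coupler's bore, on its axis, 14 mm inside the mouth; axes as those of coupler_mouth. It rests on the nipple's tip when the coupler is on. Four spring jaws, 5 mm inside the mouth, yield to a push of about 10 N and then close behind the nipple's ball.
- nipple: Brass grease nipple of the bearing next to the sanding drum (the other bearing has one too). It leans 35 degrees from vertical, roughly to the robot's right (-y), radially out of the round housing (68 mm across, 34 mm wide). Origin: its foot on the housing; z outwards along the nipple. Hexagon foot 13 mm across and 7.5 mm high, neck 6.4 mm thick, ball head 10 mm, tip 23.5 mm from the foot.
- nipple_tip (a point): Tip of that nipple, on its axis, 23.5 mm from its foot, about 120 mm above the work surface; axes as those of nipple (z outwards).
- spindle: Fixed sanding spindle, its shaft pointing roughly at the robot: board 36 mm thick, two green bearings 160 mm apart, a shaft 72 mm up with a reddish drum 92 mm across on its near end, a yellow belt guard between the bearings (top 136 mm up), a grey motor left of the far one (172 mm up). Origin: on the work surface below the shaft, midway between the bearings; y along the shaft to the drum; nipples lean to -x.
- rack: Wooden tool block, 76 by 150 mm and 80 mm high, fixed; a 30 mm hole in the middle of its top holds the gun; 60 mm from the hole along +y and -y two pairs of steel punches stand 22 mm out of the top. Origin: centre of its underside, y along its length. It and the tray change places from start to start.
- tray: Low wooden tray with offcuts, 120 by 150 mm, up to 60 mm high, fixed. Origin: centre of its underside.
- glue: Bystander: yellow glue bottle with a red cap, 64 mm across, 170 mm tall, origin at its underside.
- thinner: Bystander: white bottle with a blue cap, 70 mm across, 190 mm tall, origin at its underside.
- wax: Bystander: low steel tin, 72 mm across, 45 mm tall, origin at its underside.
- varnish: Bystander: aluminium can with a paper label, 84 mm across, 110 mm tall, origin at its underside.
- wrench: Bystander: steel wrench lying flat, about 170 mm long, origin at its underside.
- blank: Bystander: turned disc of pale wood (a bowl blank), 132 mm across, 38 mm tall, origin at its underside.

How it is judged:
By the outcome, as a careful person would: the job done as asked, in the order asked, and still so for the second after the job is handed in, while the arm keeps its last pose, push and grip.
It also fails if it takes over 56 s, if anything falls off the work surface, if the arm or the gripper's body presses on something with over 40 N, if the wrist force passes 120 N, or if a joint passes its speed limit or range.

## Working session

There is one attempt and no reset: what is moved stays moved. The work goes in short steps, Python scripts to look and compute and a tool call to move; the robot and the scene stay as the last step left them, time stands still between calls to the robot, and variables do not carry over. Pictures are saved under pics/ and viewed, on a budget of 10 in all, crops included, one or two more only if the job needs it, and the job is handed in when it is done.

Besides the shell and the picture viewer there is one more tool, called after "Emit:" by a JSON object that holds its "method" and its "body", one argument or row to a line. carry_out: Moves the arm, as the interface text tells. Its arguments: {"type":"object","properties":{"deltas":{"type":"array","items":{"type":"array"}},"grip_force":{"type":"number"}},"required":["deltas"]}

```bash
mkdir -p pics; ls; python3 - <<'E'
from rig import env, grab_frame, camera_info
import cv2, numpy as np
print(env.read_state(), env.hold_point_z)
for n in("side","top"):
    c=camera_info(n); print(n,c)
    p,d=grab_frame(n); cv2.imwrite(f"pics/{n}0.png",p); np.save(f"{n}0.npy",d); print((d>0).mean(), d[d>0].min(), d.max())
E
```

```text
pics
{'clock': 0.0, 'joint_positions': array([ 1.15586955,  0.47783662,  0.02231176,  1.55646564, -0.01151996,
        1.10930364, -0.08309873]), 'qvel': array([ 0.00176353, -0.00055845, -0.00093903,  0.00090113, -0.00105729,
       -0.00127919, -0.00010293]), 'joint_efforts': array([ 2.85784099e-04, -5.96443713e+01,  1.60831511e+00, -2.81195247e+01,
        1.25041135e-02,  9.41281964e-03, -3.91506092e-05]), 'ee_pos': array([ 0.20367719, -0.64284261,  0.19979476]), 'tool_rot': array([ 9.88251835e-01,  1.52831353e-01, -1.98769723e-04, -9.21737626e-04]), 'ft_force': array([ 0.41228743,  0.38616254, -0.13535558]), 'ft_torque': array([-0.02813136,  0.05721011, -0.01571972]), 'width': 0.9994850481186252} 0.0187
side {'fovy': 55.07286302846505, 'cx': 313.2291506989821, 'cy': 197.61230704741288, 'extrinsics': array([[-0.97760209, -0.20955508,  0.01951481,  0.51503572],
       [ 0.16459402, -0.70346548,  0.69140808, -0.16073586],
       [-0.13116008,  0.679134  ,  0.72220084, -1.10022436],
       [ 0.        ,  0.        ,  0.        ,  1.        ]])}
0.9961640625 0.6921186 2.7603855
top {'fovy': 53.233878240597925, 'cx': 309.17964208480026, 'cy': 199.82374256480927, 'extrinsics': array([[-1.61163846e-02, -9.99869373e-01, -1.22466604e-03,
        -2.38835149e-03],
       [ 9.87550539e-01, -1.61094782e-02,  1.56474971e-01,
        -5.65366855e-01],
       [-1.56474260e-01,  1.31239120e-03,  9.87681165e-01,
        -1.35648988e+00],
       [ 0.00000000e+00,  0.00000000e+00,  0.00000000e+00,
         1.00000000e+00]])}
0.99608203125 0.6049595 2.2284706
```

View pics/top0.png

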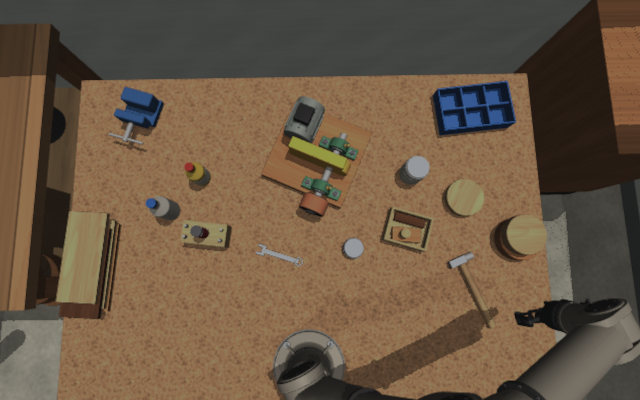

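View pics/side0.png

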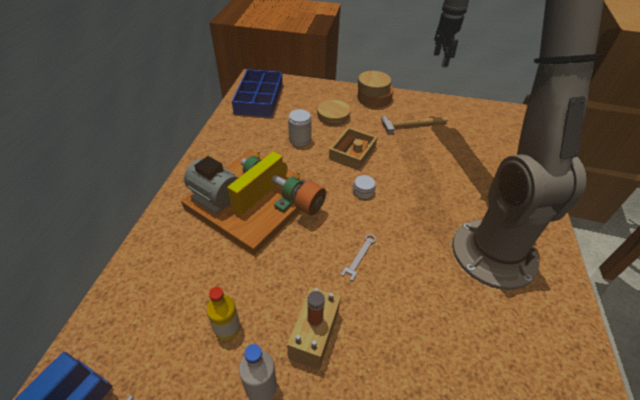

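The top view shows the gun in the block near (198,232) and the drum-side bearing near (322,185). The side view shows them near (315,305) and (292,187). Next I'll check the calibration against depth and zoom in.

```bash
cat > h.py <<'E'
import numpy as np, cv2
from rig import env, grab_frame, camera_info
def cam(n):
    c=camera_info(n); f=200/np.tan(np.radians(c["fovy"])/2); E=c["extrinsics"]
    return f,c["cx"],c["cy"],E[:3,:3],E[:3,3]
def pt(n,u,v,d):
    f,cx,cy,R,t=cam(n); u,v,d=map(np.asarray,(u,v,d))
    p=np.stack([(u-cx)/f*d,-(v-cy)/f*d,-d+0*u],-1); return (p-t)@R
def proj(n,P):
    f,cx,cy,R,t=cam(n); p=np.asarray(P)@R.T+t; return np.stack([cx-f*p[...,0]/p[...,2],cy+f*p[...,1]/p[...,2]],-1)
def ray(n,u,v):
    f,cx,cy,R,t=cam(n); o=-R.T@t; d=pt(n,u,v,1.)-o; return o,d/np.linalg.norm(d)
def onz(n,u,v,z):
    o,d=ray(n,u,v); return o+d*(z-o[2])/d[2]
def cross(a,b):
    (o1,d1),(o2,d2)=ray("top",*a),ray("side",*b)
    s=np.linalg.lstsq(np.stack([d1,-d2],1),o2-o1,rcond=None)[0]; p,q=o1+d1*s[0],o2+d2*s[1]
    return (p+q)/2,np.linalg.norm(p-q)
E
python3 - <<'E'
from h import *
D={n:np.load(n+"0.npy") for n in("top","side")}
for n,l in(("top",[(100,200),(240,300),(320,250),(400,300),(500,150),(250,110),(90,90),(530,330)]),("side",[(150,300),(250,280),(400,250),(420,330),(300,90),(480,110),(560,380)])):
    for u,v in l: print(n,u,v,pt(n,u,v,D[n][v,u]).round(4))
s=env.read_state(); print(proj("top",s["ee_pos"]),proj("side",s["ee_pos"]))
for a,b in (((192,168),(217,294)),((151,203),(253,352)),((354,243),(366,181))): print(cross(a,b))
T=cv2.imread("pics/top0.png");S=cv2.imread("pics/side0.png")
c=lambda I,u,v,k=5:cv2.resize(I[v-29:v+29,u-39:u+39],(400,300),interpolation=cv2.INTER_CUBIC)
cv2.imwrite("pics/zoom.png",np.vstack([np.hstack([c(T,325,180),c(T,204,234)]),np.hstack([c(S,290,190),c(S,315,320)])]))
E
```

```text
top 100 200 [0.5834 0.7447 0.0037]
top 240 300 [ 0.2226  0.2356 -0.0025]
top 320 250 [ 0.3912 -0.0471  0.0021]
top 400 300 [ 0.2141 -0.3217  0.0025]
top 500 150 [ 0.7468 -0.7188  0.0014]
top 250 110 [ 0.9202  0.2062 -0.0064]
top 90 90 [1.0047 0.8092 0.0056]
top 530 330 [ 0.1066 -0.7631  0.0026]
side 150 300 [0.8773 0.3491 0.0017]
side 250 280 [6.488e-01 2.366e-01 6.000e-04]
side 400 250 [0.2618 0.0476 0.001 ]
side 420 330 [0.2006 0.2791 0.0015]
side 300 90 [ 0.7444 -0.7356 -0.0034]
side 480 110 [-0.0265 -0.755   0.0018]
side 560 380 [-1.113e-01  3.284e-01 -2.000e-04]
[522.47041551 307.86123276] [436.09836321  72.39446023]
(array([0.6609084 , 0.37117131, 0.1529137 ]), np.float64(0.00188443823333874))
(array([0.54010335, 0.4859948 , 0.18796701]), np.float64(0.0008417073612818484))
(array([ 0.40091022, -0.16240319,  0.05203468]), np.float64(0.02125948784653615))
```

View pics/zoom.png

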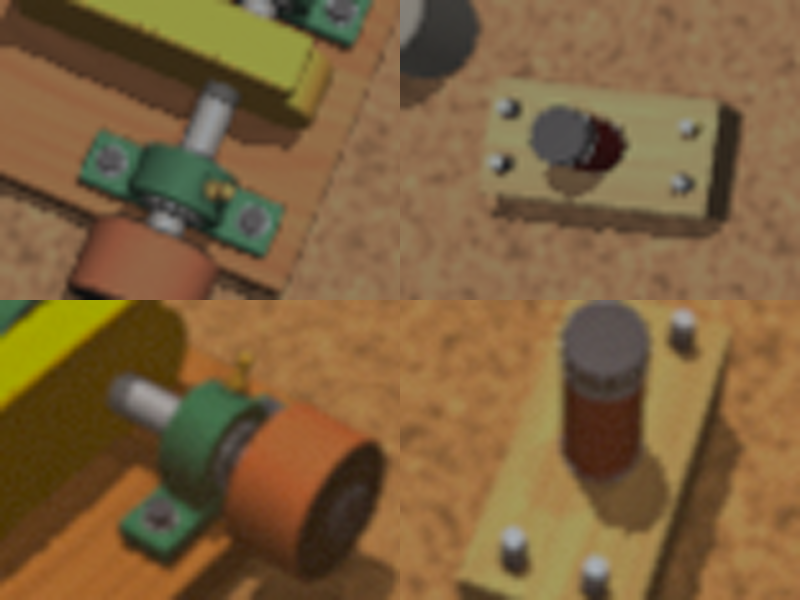

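The zooms show the target nipple's ball at top (330.5,187.9) and side (298.8,172.0). The gun's cap centre is at top (196.8,231.3) and side (315.8,299.7). Now I'll measure the gun position, the nipple tip and the spindle yaw.

```bash
python3 - <<'E'
from h import *
T=cv2.imread("pics/top0.png");S=cv2.imread("pics/side0.png");D={n:np.load(n+"0.npy") for n in("top","side")}
print("cap",cross((196.8,231.3),(315.8,299.7)), onz("top",196.8,231.3,.176),onz("side",315.8,299.7,.176))
print("ball",cross((330.3,187.9),(298.8,172.0)), onz("top",330.3,187.9,.118),onz("side",298.8,172,.118))
vv,uu=np.mgrid[0:400,0:640]
for n,I in(("top",T),("side",S)):
    P=pt(n,uu,vv,D[n]); H=cv2.cvtColor(I,cv2.COLOR_BGR2HSV)
    # guard top
    m=(H[...,0]>24)&(H[...,0]<38)&(H[...,1]>150)&(abs(P[...,2]-.136)<.008)&(P[...,0]>.55)&(abs(P[...,1])<.2)
    r=cv2.minAreaRect((P[m][:,:2]*1000).astype(np.float32)); q=P[m][:,:2]-P[m][:,:2].mean(0)
    w=np.linalg.svd(q,full_matrices=False)[2][0]; print(n,"guard",m.sum(),r,np.degrees(np.arctan2(w[1],w[0]))%180)
    m=(abs(P[...,0]-.49)<.15)&(abs(P[...,1]-.37)<.1)&(abs(P[...,2]-.176)<.008); print("cap pts",m.sum(),P[m].mean(0) if m.any() else 0)
    m=(H[...,0]>40)&(H[...,0]<85)&(H[...,1]>60)&(P[...,0]>.45)&(P[...,0]<.95)&(abs(P[...,1])<.25)
    k,l,st,ce=cv2.connectedComponentsWithStats(m.astype(np.uint8))
    for i in range(1,k):
        if st[i,4]>60: print("green",st[i],ce[i],np.median(P[l==i],0),np.percentile(P[l==i],98,axis=0))
# bolts (foot height unknown ~ .05)
for a in((110,160),(252,220)):
    u,v=286+a[0]/5.128,151+a[1]/5.17; z=D["top"][int(round(v)),int(round(u))]; print("bolt",pt("top",u,v,z))
E
```

```text
cap (array([0.4507586 , 0.34540047, 0.16715139]), np.float64(0.00027508749619051124)) [0.45016083 0.34291301 0.176     ] [0.44983139 0.35022358 0.176     ]
ball (array([ 0.59186813, -0.08264308,  0.11864721]), np.float64(0.0015401080543045239)) [ 0.59277143 -0.08262971  0.118     ] [ 0.59124724 -0.0832395   0.118     ]
top guard 55 ((706.7941284179688, -38.65498352050781), (199.49935913085938, 30.678089141845703), 67.57111358642578) 65.95403396223804
cap pts 114 [0.4525687  0.34516816 0.1761615 ]
green [319 136  39  24 316] [338.48734177 146.11075949] [ 0.74913913 -0.11726426  0.07771904] [ 0.78847074 -0.05466254  0.10948553]
green [302 177  39  23 312] [320.74358974 186.8525641 ] [ 0.60546326 -0.05222008  0.08574291] [0.64169234 0.00920878 0.10963133]
side guard 587 ((712.0400390625, -42.84973907470703), (198.42604064941406, 45.850929260253906), 64.0682373046875) 65.77837430832881
cap pts 239 [0.45012205 0.34800675 0.17550584]
green [244 156  16  15 123] [249.8699187  162.34146341] [ 0.7561538  -0.10777975  0.10389159] [ 0.77253642 -0.09256479  0.10931518]
green [283 177  18  17 166] [289.96385542 184.63855422] [ 0.60852826 -0.04030786  0.10273877] [ 0.62740459 -0.02324439  0.10897907]
green [275 197  16  13  75] [282.72 204.  ] [ 0.61985758 -0.00126479  0.05242517] [0.64345763 0.01173692 0.05550628]
bolt [ 0.62530374 -0.00652025  0.06419285]
bolt [ 0.58372335 -0.10233428  0.05821277]
```

Estimates, all consistent with the given sizes:

| Item | Estimate |
|---|---|
| Gun axis (x, y) | (0.4505, 0.346) |
| Nipple tip | about (0.591, -0.085, 0.1195) |
| Spindle x-axis yaw | about 65.8° |

Next comes a waypoint move, raising the arm and yawing +48°.

```bash
cat >> h.py <<'E'
from scipy.spatial.transform import Rotation as Ro
YAW=np.radians(65.8); xs=np.array([np.cos(YAW),np.sin(YAW),0]); N=-np.sin(np.radians(35))*xs+np.array([0,0,np.cos(np.radians(35))])
def Rt(tilt):
    z=np.array([0,0,-1])*np.cos(tilt)+xs*np.sin(tilt); y=np.array([np.sin(YAW),-np.cos(YAW),0]); return Ro.from_matrix(np.stack([np.cross(y,z),y,z],1))
def delta(p,tilt=0.):
    s=env.read_state(); R=Ro.from_quat(s["tool_rot"])
    print("t",s["clock"],"pos",s["ee_pos"].round(4),"q",s["joint_positions"].round(2),"F",s["ft_force"].round(1),"w",round(s["width"],3))
    print("d",(R.inv().apply(np.array(p)-s["ee_pos"])*1000).round(1),"rot",(R.inv()*Rt(tilt)).as_rotvec().round(4))
E
python3 -c "
from h import *
delta([.58,-.2,.38])"
```

```text
t 0.1 pos [ 0.2036 -0.6429  0.1999] q [ 1.16  0.48  0.02  1.56 -0.01  1.11 -0.08] F [1.2 0.5 0.5] w 1.001
d [ 492.5 -308.9 -179.6] rot [-1.700e-03 -6.000e-04 -8.416e-01]
```

Emit:
{"method": "carry_out", "body": {
  "deltas": [
    [[30,-18,-36],[0,0,-0.1],1],
    [[60,-36,-60],[0,0,-0.2],1],
    [[95,-50,-85],[0,0,-0.3],1],
    [[130,-65,-105],[0,0,-0.4],1],
    [[165,-82,-120],[0,0,-0.5],1],
    [[200,-100,-130],[0,0,-0.6],1],
    [[235,-120,-140],[0,0,-0.7],1],
    [[270,-140,-150],[0,0,-0.8],1]
  ]
}}

```text
clock: 0.77
ee_pos: [0.4118, -0.4357, 0.3483]
tool_rot: [0.85, 0.528, -0.0, 0.0]
ft_force: [0.1, -0.6, -0.3]
width: 1.001
```

```bash
python3 -c "
from h import *
delta([.55,-.1,.38])"
```

```text
t 0.7667 pos [ 0.4118 -0.4357  0.3483] q [ 0.89  0.27 -0.23  1.53  0.06  1.35  0.2 ] F [ 0.1 -0.6 -0.3] w 1.001
d [362.2 -24.9 -31.7] rot [ 0.      0.0002 -0.037 ]
```

Emit:
{"method": "carry_out", "body": {
  "deltas": [
    [[40,0,0],[0,0,-0.037],1],
    [[80,0,0],[0,0,-0.037],1],
    [[120,0,0],[0,0,-0.037],1],
    [[160,0,0],[0,0,-0.037],1],
    [[200,0,0],[0,0,-0.037],1],
    [[240,-5,0],[0,0,-0.037],1],
    [[280,-10,0],[0,0,-0.037],1],
    [[320,-15,0],[0,0,-0.037],1]
  ]
}}

```text
clock: 1.43
ee_pos: [0.5407, -0.1425, 0.3475]
tool_rot: [0.841, 0.541, -0.0, -0.0]
ft_force: [0.9, -0.7, -0.1]
width: 1.003
```

```bash
python3 -c "
from h import *
delta([.4505,.346,.26])"
```

```text
t 1.4333 pos [ 0.5407 -0.1425  0.3475] q [ 0.51  0.21 -0.43  1.61  0.09  1.34 -0.36] F [ 0.9 -0.7 -0.1] w 1.003
d [ 407.3 -284.4   87.5] rot [-0.0005  0.0003 -0.0048]
```

Emit:
{"method": "carry_out", "body": {
  "deltas": [
    [[33,-23,0],[0,0,-0.005],1],
    [[66,-46,0],[0,0,-0.005],1],
    [[99,-69,0],[0,0,-0.005],1],
    [[132,-92,0],[0,0,-0.005],1],
    [[165,-115,0],[0,0,-0.005],1],
    [[198,-138,0],[0,0,-0.005],1],
    [[231,-161,0],[0,0,-0.005],1],
    [[264,-184,0],[0,0,-0.005],1]
  ]
}}

```text
clock: 2.1
ee_pos: [0.4815, 0.1736, 0.3477]
tool_rot: [0.84, 0.543, -0.0, 0.0]
ft_force: [1.8, 1.3, -0.5]
width: 0.996
```

```bash
python3 -c "
from h import *
delta([.4505,.346,.26])"
```

```text
t 2.1 pos [0.4815 0.1736 0.3477] q [ 0.13  0.15 -0.67  1.7   0.1   1.33 -0.98] F [ 1.8  1.3 -0.5] w 0.996
d [144.6 -99.   87.6] rot [ 0.0002  0.0005 -0.    ]
```

Emit:
{"method": "carry_out", "body": {
  "deltas": [
    [[30,-20,5],[0,0,0],1],
    [[60,-41,15],[0,0,0],1],
    [[90,-62,30],[0,0,0],1],
    [[115,-80,50],[0,0,0],1],
    [[135,-92,70],[0,0,0],1],
    [[145,-99,85],[0,0,0],1],
    [[145,-99,88],[0,0,0],1],
    [[145,-99,88],[0,0,0],1]
  ]
}}

```text
clock: 2.77
ee_pos: [0.4506, 0.3445, 0.2583]
tool_rot: [0.839, 0.544, -0.002, 0.0]
ft_force: [0.5, -0.6, 0.0]
width: 1.0
```

```bash
python3 - <<'E'
from h import *
delta([.4505,.346,.118])
T,_=grab_frame("top");S,d=grab_frame("side")
print(proj("side",env.read_state()["ee_pos"]))
c=lambda I,u,v:cv2.resize(I[v-44:v+44,u-44:u+44],(400,400),interpolation=cv2.INTER_CUBIC)
cv2.imwrite("pics/above.png",np.hstack([c(T,200,225),c(S,315,290)]))
E
```

```text
t 2.7667 pos [0.4506 0.3445 0.2583] q [-0.17  0.34 -0.74  1.71  0.24  1.19 -1.4 ] F [ 0.5 -0.6  0. ] w 1.0
d [  1.7  -0.5 140.3] rot [-0.0017  0.0028  0.0019]
[316.26407709 274.68643086]
```

View pics/above.png

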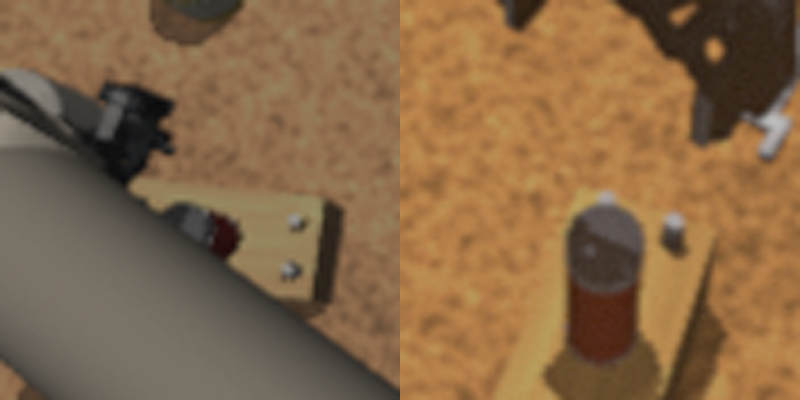

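The fingers straddle the cap: the side zoom has the tips at about (510,20) and (715,140), and the cap at (605,245). Descending and gripping now.

Emit:
{"method": "carry_out", "body": {
  "deltas": [
    [[2,0,25],[-0.002,0.003,0],1],
    [[2,0,50],[-0.002,0.003,0],1],
    [[2,0,75],[-0.002,0.003,0],1],
    [[2,0,95],[-0.002,0.003,0],1],
    [[2,0,115],[-0.002,0.003,0],1],
    [[2,0,130],[-0.002,0.003,0],1],
    [[2,0,140],[-0.002,0.003,0],1],
    [[2,0,140],[-0.002,0.003,0],1]
  ]
}}

```text
clock: 3.53
ee_pos: [0.4527, 0.3449, 0.1187]
tool_rot: [0.84, 0.542, 0.001, 0.0]
ft_force: [-0.3, 0.4, -0.5]
width: 1.0
```

Emit:
{"method": "carry_out", "body": {
  "deltas": [
    [[0,0,0],[0,0,0],0.6],
    [[0,0,0],[0,0,0],0.45],
    [[0,0,0],[0,0,0],0.3],
    [[0,0,0],[0,0,0],0.3],
    [[0,0,0],[0,0,0],0.3],
    [[0,0,0],[0,0,0],0.3],
    [[0,0,0],[0,0,0],0.3],
    [[0,0,0],[0,0,0],0.3]
  ],
  "grip_force": 40
}}

```text
clock: 4.2
ee_pos: [0.4528, 0.3474, 0.1209]
tool_rot: [0.839, 0.543, 0.003, 0.0]
ft_force: [-1.0, -1.7, 6.5]
width: 0.402
```

```bash
python3 -c "
from h import *
delta([.4505,.346,.118])"
```

```text
t 4.2 pos [0.4528 0.3474 0.1209] q [-0.24  0.48 -0.68  1.85  0.37  0.93 -1.51] F [-1.  -1.7  6.5] w 0.402
d [-2.2 -1.6  2.9] rot [ 0.003  -0.0044  0.0005]
```

Emit:
{"method": "carry_out", "body": {
  "deltas": [
    [[0,0,0],[0,0,0],0.2],
    [[0,0,0],[0,0,0],0.2],
    [[0,0,-10],[0,0,0],0.2],
    [[0,0,-25],[0,0,0],0.2],
    [[0,0,-45],[0,0,0],0.2],
    [[0,0,-70],[0,0,0],0.2],
    [[0,0,-95],[0,0,0],0.2],
    [[0,0,-120],[0,0,0],0.2]
  ],
  "grip_force": 110
}}

```text
clock: 4.87
ee_pos: [0.4511, 0.3456, 0.2402]
tool_rot: [0.839, 0.543, 0.001, 0.0]
ft_force: [0.3, 0.3, -5.3]
width: 0.387
```

```bash
python3 -c "
from h import *
print(N)
delta([.4505,.346,.34])"
```

```text
[-0.23512219 -0.52317061  0.81915204]
t 4.8667 pos [0.4511 0.3456 0.2402] q [-0.18  0.35 -0.74  1.73  0.26  1.16 -1.41] F [ 0.3  0.3 -5.3] w 0.387
d [  0.2  -0.7 -99.8] rot [ 0.0008 -0.0008  0.0006]
```

Emit:
{"method": "carry_out", "body": {
  "deltas": [
    [[0,0,-35],[0,0,0],0.2],
    [[-5,4,-70],[0,0,0],0.2],
    [[-25,18,-95],[0,0,0],0.2],
    [[-50,36,-100],[0,0,0],0.2],
    [[-76,54,-100],[0,0,0],0.2],
    [[-103,73,-100],[0,0,0],0.2],
    [[-130,92,-100],[0,0,0],0.2],
    [[-157,111,-100],[0,0,0],0.2]
  ]
}}

```text
clock: 5.53
ee_pos: [0.4877, 0.1557, 0.339]
tool_rot: [0.839, 0.544, 0.001, -0.0]
ft_force: [0.6, -0.3, -6.5]
width: 0.385
```

Emit:
{"method": "carry_out", "body": {
  "deltas": [
    [[-27,19,0],[0,0,0],0.2],
    [[-54,38,0],[0,0,0],0.2],
    [[-81,57,0],[0,0,0],0.2],
    [[-108,76,0],[0,0,0],0.2],
    [[-135,95,0],[0,0,0],0.2],
    [[-162,114,0],[0,0,0],0.2],
    [[-189,133,0],[0,0,0],0.2],
    [[-216,152,0],[0,0,0],0.2]
  ]
}}

```text
clock: 6.2
ee_pos: [0.5378, -0.1031, 0.3385]
tool_rot: [0.839, 0.544, 0.001, -0.001]
ft_force: [1.1, 0.2, -6.5]
width: 0.387
```

```bash
python3 -c "
from h import *
delta([.5524,-.1705,.3],.611)"
```

```text
t 6.2 pos [ 0.5378 -0.1031  0.3385] q [ 0.48  0.2  -0.47  1.65  0.09  1.31 -0.43] F [ 1.1  0.2 -6.5] w 0.387
d [-55.6  40.9  38.4] rot [-4.000e-04  6.086e-01  8.000e-04]
```

Emit:
{"method": "carry_out", "body": {
  "deltas": [
    [[-10,8,0],[0,0.09,0],0.2],
    [[-20,15,5],[0,0.18,0],0.2],
    [[-30,22,10],[0,0.27,0],0.2],
    [[-40,30,18],[0,0.36,0],0.2],
    [[-50,36,25],[0,0.45,0],0.2],
    [[-56,41,30],[0,0.54,0],0.2],
    [[-56,41,35],[0,0.609,0],0.2],
    [[-56,41,38],[0,0.609,0],0.2]
  ]
}}

```text
clock: 6.87
ee_pos: [0.5502, -0.1743, 0.2969]
tool_rot: [0.803, 0.515, 0.252, -0.165]
ft_force: [-0.5, -0.1, -7.9]
width: 0.385
```

```bash
python3 - <<'E'
from h import *
tip=np.array([.5907,-.0852,.1195])
delta(tip+N*.133,.6109)
s=env.read_state();R=Ro.from_quat(s["tool_rot"]);m=s["ee_pos"]+R.apply([0,0,.103]);print("mouth",m,proj("top",m),proj("side",m), "tip px",proj("top",tip),proj("side",tip), proj("side",s["ee_pos"]),proj("top",s["ee_pos"]))
T,_=grab_frame("top");S,d=grab_frame("side");cv2.imwrite("pics/T2.png",T);cv2.imwrite("pics/S2.png",S);np.save("S2.npy",d);np.save("T2.npy",_)
c=lambda I,u,v:cv2.resize(I[v-40:v+40,u-40:u+40],(400,400),interpolation=cv2.INTER_CUBIC)
cv2.imwrite("pics/stage.png",np.hstack([c(T,335,195),c(S,300,160)]))
E
```

```text
t 6.8667 pos [ 0.5502 -0.1743  0.2969] q [ 0.9   0.35 -0.44  1.71 -0.5   1.21  0.25] F [-0.5 -0.1 -7.9] w 0.385
d [-21.7   0.6  68.4] rot [ 0.0003 -0.0014 -0.0083]
mouth [ 0.57450975 -0.12027729  0.21256878] [344.14958197 187.82115398] [307.23287051 140.12569483] tip px [331.10864923 188.41444016] [299.12767987 171.22749489] [320.16429746 105.78432065] [365.63422471 190.3632188 ]
```

View pics/stage.png

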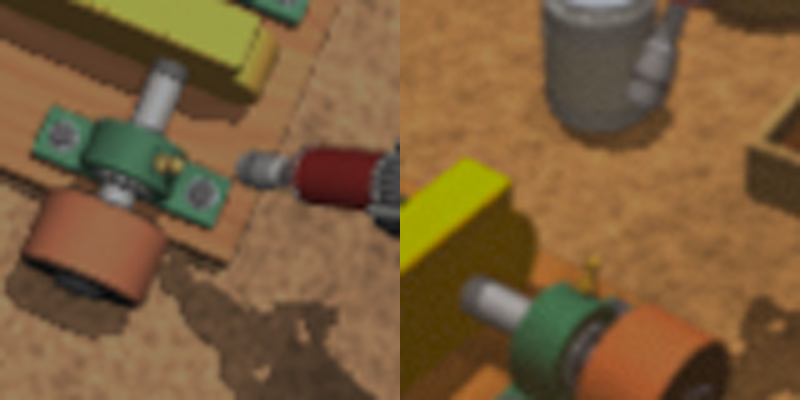

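The mouth is seen at top (343.6,188.2) and side (308,140), within a pixel of the prediction from the TCP. The tip is near top (330.5,187.8) and side (298.6,171.6). I'll approach to a 30 mm gap and compare the two at close range.

Emit:
{"method": "carry_out", "body": {
  "deltas": [
    [[-5,0,10],[0,0,-0.008],0.2],
    [[-10,0,22],[0,-0.001,-0.008],0.2],
    [[-15,0,34],[0,-0.001,-0.008],0.2],
    [[-20,0.5,46],[0,-0.001,-0.008],0.2],
    [[-22,0.5,56],[0,-0.001,-0.008],0.2],
    [[-22,0.5,64],[0,-0.001,-0.008],0.2],
    [[-22,0.5,68],[0,-0.001,-0.008],0.2],
    [[-22,0.5,68],[0,-0.001,-0.008],0.2]
  ]
}}

```text
clock: 7.63
ee_pos: [0.5628, -0.1487, 0.2327]
tool_rot: [0.798, 0.523, 0.253, -0.162]
ft_force: [0.3, 0.2, -5.9]
width: 0.386
```

```bash
python3 - <<'E'
from h import *
tip=np.array([.5907,-.0852,.1195])
delta(tip+N*.133,.6109)
s=env.read_state();R=Ro.from_quat(s["tool_rot"]);e=s["ee_pos"]
T,_=grab_frame("top");S,d=grab_frame("side")
P={"top":(T,322,173,_),"side":(S,300,150,d)}; o=[]
for n,(I,u,v,_) in P.items():
    u,v=int(u),int(v)
    Z=cv2.resize(I[v-25:v+25,u-25:u+25],(400,400),interpolation=cv2.INTER_CUBIC) if n=="side" else cv2.resize(I[v-10:v+40,u-12:u+38],(400,400),interpolation=cv2.INTER_CUBIC)
    u0,v0=(u-25,v-25) if n=="side" else (u-12,v-10)
    q=lambda p:tuple(int(x) for x in ((proj(n,p)-[u0,v0]+.5)*8-.5).round())
    for k in range(0,104,25): cv2.circle(Z,q(e+R.apply([0,0,k/1000])),2,(255,0,255),-1)
    for k in(0,-.0235): cv2.circle(Z,q(tip+N*k),2,(255,255,0),-1)
    print(n,"origin",u0,v0,"mouth",q(e+R.apply([0,0,.103])),"tip",q(tip)); o.append(Z)
cv2.imwrite("pics/close.png",np.hstack(o))
E
```

```text
t 7.6333 pos [ 0.5628 -0.1487  0.2327] q [ 0.87  0.4  -0.46  1.78 -0.5   1.06  0.29] F [ 0.3  0.2 -5.9] w 0.386
d [-8.1 -0.7 -0.5] rot [-0.0003 -0.0004  0.0115]
top origin 310 163 mouth (200, 202) tip (172, 207)
side origin 275 125 mouth (212, 300) tip (197, 373)
```

View pics/close.png

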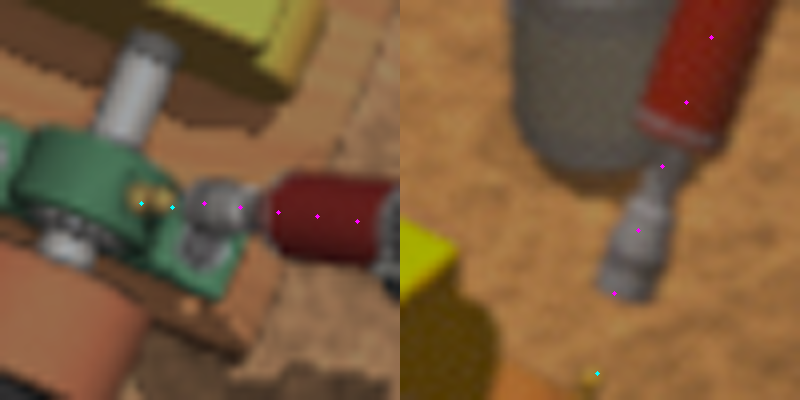

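The close view shows the gun's axis marks running along the gun. The brass nipple is about 1 px off my mark in both views (top centreline v≈197 against a mark of 205; side 590 against 597), meaning roughly +2 mm in x. I'll measure this with masks.

```bash
python3 - <<'E'
from h import *
s=env.read_state();R=Ro.from_quat(s["tool_rot"]);e=s["ee_pos"];g=R.apply([0,0,1])
tip=np.array([.5907,-.0852,.1195])
for n,base in(("top","top0"),("side","side0")):
    B=cv2.imread(f"pics/{base}.png"); I,_=grab_frame(n); cv2.imwrite(f"pics/{n}3.png",I)
    # nipple: brass mask in first picture around predicted ball
    H=cv2.cvtColor(B,cv2.COLOR_BGR2HSV).astype(int); c=proj(n,tip-N*.008).round().astype(int)
    w=H[c[1]-6:c[1]+7,c[0]-6:c[0]+7]
    print(n,"ball pred",proj(n,tip-.005*N).round(2),"foot",proj(n,tip-.0235*N).round(2),"win origin",c-6)
    print("\n".join(" ".join(f"{h:2d}/{x:3d}/{v:3d}" for h,x,v in r) for r in w[1:12,1:13]))
    # gun silhouette: cross sections perpendicular to the predicted axis
    D=cv2.absdiff(I,B).astype(float).max(2)
    for k in(.070,.080,.090,.098):
        p=proj(n,e+g*k); a=proj(n,e+g*(k+.01))-p; a/=np.linalg.norm(a); q=np.array([-a[1],a[0]])
        t=np.arange(-12,12.1,.5); L=(p+t[:,None]*q).astype(np.float32)
        C=cv2.remap(cv2.cvtColor(I,cv2.COLOR_BGR2HSV)[...,1],L[:,0].copy(),L[:,1].copy(),cv2.INTER_LINEAR).ravel()
        print(k,p.round(1),"dir",q.round(2),"sat",C[::1])
E
```

```text
top ball pred [330.25 188.31] foot [327.14 187.92] win origin [324 182]
71/ 95/107 70/ 94/103 70/ 92/ 97 56/ 53/ 96 23/ 79/113 16/126/136 14/133/146 14/136/146 14/135/145 13/137/145 13/139/145 13/138/146
70/ 93/ 99 70/ 95/ 86 69/ 94/ 95 71/ 90/ 93 61/ 61/ 92 27/ 81/ 95 17/121/126 15/131/146 15/133/146 14/133/146 14/134/146 14/136/146
70/ 96/ 93 64/ 75/ 85 51/ 76/ 91 60/ 72/ 95 69/ 95/ 86 64/ 74/ 79 26/ 81/ 85 16/123/124 15/131/146 15/131/146 15/131/146 15/133/146
57/ 67/ 87 27/ 96/ 93 22/119/111 23/110/104 25/ 99/ 93 27/ 97/ 95 34/ 75/ 71 17/116/103 14/133/146 14/131/146 15/133/146 15/131/146
51/ 71/ 83 24/119/109 22/128/134 18/137/117 22/125/120 26/117/137 26/106/113 45/ 66/ 93 23/ 93/110 16/123/116 14/132/131 14/133/146
57/ 70/ 77 24/111/101 20/134/126 18/135/ 91 21/128/112 22/126/140 29/ 91/112 68/ 90/110 65/ 76/111 57/ 67/107 38/ 69/100 19/107/114
68/ 85/ 78 44/ 73/ 77 21/114/ 78 27/ 91/ 53 24/ 99/ 67 25/ 95/ 89 56/ 69/103 70/ 96/114 70/ 95/115 70/ 97/116 69/ 91/112 61/ 68/109
70/ 92/ 86 70/ 92/ 80 69/ 89/ 66 65/ 70/ 44 71/ 90/ 48 70/ 94/ 79 71/ 94/109 70/ 94/114 71/ 79/119 73/ 5
[... 3186 characters left out ...]
[-0.94 -0.35] sat [152 153 154 154 154 154 156 155 153 152 153 152 150 142 123 100  65  33
  26  21  20  20  19  19  19  18  18  21  34  67 101 126 147 148 148 148
 149 149 149 150 151 151 152 153 154 154 153 153 152]
0.09 [302.6 157.4] dir [-0.94 -0.35] sat [154 154 153 151 149 150 150 150 150 149 148 148 148 142 130 105  73  51
  44  40  38  35  30  26  24  22  23  29  50  80 110 133 146 150 152 152
 151 153 156 154 152 151 152 151 150 151 153 153 152]
0.098 [301.6 159.9] dir [-0.94 -0.35] sat [154 151 150 152 153 155 156 153 151 152 154 153 151 146 138 120  91  61
  40  31  31  29  28  25  21  18  21  26  43  73 102 125 143 148 151 151
 151 153 155 154 153 151 151 152 153 152 151 151 152]
```

```bash
python3 - <<'E'
from h import *
s=env.read_state();R=Ro.from_quat(s["tool_rot"]);e=s["ee_pos"];g=R.apply([0,0,1])
b,r=cross((329.95,187.65),(298.4,172.35)); print("ball",b,r,"tip",b+.005*N)
k=e+g*.085
pp=[]
for n,t in(("top",-.35),("side",-.7)):
    p=proj(n,k);a=proj(n,k+g*.01)-p;a/=np.linalg.norm(a);pp.append(p+t*np.array([-a[1],a[0]]))
G,r=cross(*pp); print("gun pt offset tool mm",R.inv().apply(G-k)*1000,r)
rel=R.inv().apply(b+.005*N-G)*1000; print("tip rel. to seen gun axis in tool:",rel, "nominal tip", R.inv().apply(np.array([.5907,-.0852,.1195])-k)*1000)
print("tool z",g,"N",N)
E
```

```text
ball [ 0.59284497 -0.08153119  0.1180177 ] 0.0015596644612966 tip [ 0.59166936 -0.08414704  0.12211346]
gun pt offset tool mm [-0.65608549 -1.45356639  0.03231386] 0.000942310043135292
tip rel. to seen gun axis in tool: [-3.59197228 -0.26023557 47.92752843] nominal tip [-6.85424982 -2.19600424 49.32138381]
tool z [ 0.23758127  0.52179149 -0.81932214] N [-0.23512219 -0.52317061  0.81915204]
```

Relative to the gun axis as seen, the tip is about 4 mm toward tool -x with almost no y offset, and the gap is about 30 mm. I'll correct and close most of it.

Emit:
{"method": "carry_out", "body": {
  "deltas": [
    [[-2,0,0],[0,0,0.01],0.2],
    [[-4.5,-0.3,0],[0,0,0.01],0.2],
    [[-4.5,-0.3,6],[0,0,0.01],0.2],
    [[-4.5,-0.3,12],[0,0,0.01],0.2],
    [[-4.5,-0.3,18],[0,0,0.01],0.2],
    [[-4.5,-0.3,21],[0,0,0.01],0.2],
    [[-4.5,-0.3,21],[0,0,0.01],0.2],
    [[-4.5,-0.3,21],[0,0,0.01],0.2]
  ]
}}

```text
clock: 8.5
ee_pos: [0.5658, -0.1424, 0.2128]
tool_rot: [0.801, 0.518, 0.253, -0.163]
ft_force: [0.0, -0.8, -5.8]
width: 0.384
```

```bash
python3 - <<'E'
from h import *
p0=np.array([.5628,-.1487,.2327]); s=env.read_state();R=Ro.from_quat(s["tool_rot"]);e=s["ee_pos"];g=R.apply([0,0,1])
print("moved",R.inv().apply(e-p0)*1000); delta([.5923,-.0842,.1205]+N*.103,.6109)
o=[]
for n,t in(("top",-.35),("side",-.7)):
    I,_=grab_frame(n); u0,v0=proj(n,[.587,-.095,.133]).round().astype(int)-20
    Z=cv2.resize(I[v0:v0+40,u0:u0+40],(400,400),interpolation=cv2.INTER_CUBIC)
    p=proj(n,e+g*.06);a=proj(n,e+g*.103)-p;q=np.array([-a[1],a[0]])/np.linalg.norm(a)
    for f in(0,.5,1,1.5,1.8):
        x=(p+a*f+t*q-[u0,v0]+.5)*10-.5; cv2.circle(Z,tuple(int(i) for i in x),2,(255,0,255),-1)
    o.append(Z); print(n,u0,v0)
cv2.imwrite("pics/close2.png",np.hstack(o))
E
```

```text
moved [-5.6840456   0.14187607 20.31211673]
t 8.5 pos [ 0.5658 -0.1424  0.2128] q [ 0.86  0.42 -0.47  1.81 -0.51  1.02  0.29] F [ 0.  -0.8 -5.8] w 0.384
d [-0.6  0.3  9.3] rot [ 0.0006 -0.0004 -0.0004]
top 314 169
side 281 146
```

View pics/close2.png

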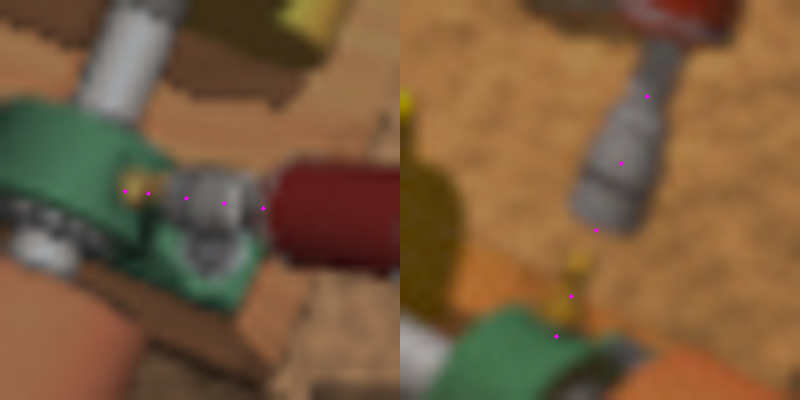

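The close view has the coupler mouth at about (604,223) in the side zoom and the nipple ball at (578,260). The two axes are parallel and lined up to within 1–2 mm. I'll make a small correction and advance slowly, watching the force.

Emit:
{"method": "carry_out", "body": {
  "deltas": [
    [[-0.8,0.9,0],[0,0,0],0.2],
    [[-0.8,0.9,2],[0,0,0],0.2],
    [[-0.8,0.9,4],[0,0,0],0.2],
    [[-0.8,0.9,6],[0,0,0],0.2],
    [[-0.8,0.9,8],[0,0,0],0.2],
    [[-0.8,0.9,10],[0,0,0],0.2],
    [[-0.8,0.9,10],[0,0,0],0.2],
    [[-0.8,0.9,10],[0,0,0],0.2]
  ],
  "grip_force": 120
}}

```text
clock: 9.27
ee_pos: [0.5687, -0.1383, 0.2042]
tool_rot: [0.801, 0.518, 0.253, -0.163]
ft_force: [0.4, 0.4, -6.1]
width: 0.386
```

```bash
cat >> h.py <<'E'
def rep():
    p0=np.array([.5658,-.1424,.2128]); s=env.read_state();R=Ro.from_quat(s["tool_rot"])
    f=s["ft_force"]-[0,0,-5.5]
    print("t",s["clock"].__round__(2),"moved",(R.inv().apply(s["ee_pos"]-p0)*1000).round(2),"F tool",R.inv().apply(f).round(1),"M",R.inv().apply(s["ft_torque"]).round(2),"rot",(R.inv()*Rt(.6109)).as_rotvec().round(4),s["joint_positions"].round(2),s["width"].__round__(3))
E
python3 -c "
from h import *
rep()"
```

```text
t 9.27 moved [-0.9   0.99  9.81] F tool [0.1 0.2 0.8] M [-0.02 -1.48  0.02] rot [ 0.001  -0.0002 -0.0005] [ 0.85  0.43 -0.47  1.81 -0.51  0.99  0.29] 0.386
```

Still free, as expected. I'll continue in 1 mm rows.

Emit:
{"method": "carry_out", "body": {
  "deltas": [
    [[0,0,1],[0,0,0],0.2],
    [[0,0,2],[0,0,0],0.2],
    [[0,0,3],[0,0,0],0.2],
    [[0,0,4],[0,0,0],0.2],
    [[0,0,5],[0,0,0],0.2],
    [[0,0,5],[0,0,0],0.2]
  ]
}}

```text
clock: 9.77
ee_pos: [0.57, -0.1358, 0.2002]
tool_rot: [0.801, 0.518, 0.253, -0.163]
ft_force: [-0.4, 0.6, -6.1]
width: 0.386
```

```bash
python3 -c "
from h import *
rep()"
```

```text
t 9.77 moved [-0.9   1.14 14.73] F tool [-0.  -0.6  0.7] M [-0.01 -1.41  0.02] rot [ 0.0014 -0.0002 -0.0006] [ 0.84  0.44 -0.47  1.82 -0.51  0.98  0.29] 0.386
```

Emit:
{"method": "carry_out", "body": {
  "deltas": [
    [[0,0,1],[0,0,0],0.2],
    [[0,0,2],[0,0,0],0.2],
    [[0,0,3],[0,0,0],0.2],
    [[0,0,3],[0,0,0],0.2]
  ]
}}

```text
clock: 10.1
ee_pos: [0.5711, -0.1346, 0.1982]
tool_rot: [0.801, 0.518, 0.253, -0.162]
ft_force: [-0.2, -1.6, -1.3]
width: 0.391
```

```bash
python3 -c "
from h import *
rep()"
```

```text
t 10.1 moved [-0.73  1.63 17.28] F tool [ 1.1  0.5 -4.3] M [-0.12 -1.08 -0.05] rot [ 0.0025 -0.0002 -0.0004] [ 0.84  0.44 -0.47  1.82 -0.51  0.98  0.29] 0.391
```

Contact came about 7 mm past the expected tip position with little side force, which fits the ball meeting the jaws. I'll push on to snap.

Emit:
{"method": "carry_out", "body": {
  "deltas": [
    [[0,0,1],[0,0,0],0.2],
    [[0,0,2],[0,0,0],0.2],
    [[0,0,3],[0,0,0],0.2],
    [[0,0,3],[0,0,0],0.2]
  ]
}}

```text
clock: 10.43
ee_pos: [0.5715, -0.1321, 0.1949]
tool_rot: [0.801, 0.518, 0.253, -0.163]
ft_force: [4.2, 1.3, -7.3]
width: 0.384
```

```bash
python3 -c "
from h import *
rep()"
```

```text
t 10.43 moved [-0.69  0.95 21.35] F tool [1.4 3.3 3.2] M [-0.77 -1.11 -0.  ] rot [ 0.001  -0.0005 -0.0004] [ 0.84  0.44 -0.47  1.82 -0.51  0.97  0.29] 0.384
```

Emit:
{"method": "carry_out", "body": {
  "deltas": [
    [[0,0,1],[0,0,0],0.2],
    [[0,0,2],[0,0,0],0.2],
    [[0,0,3],[0,0,0],0.2],
    [[0,0,3],[0,0,0],0.2]
  ]
}}

```text
clock: 10.77
ee_pos: [0.5722, -0.1308, 0.1926]
tool_rot: [0.801, 0.518, 0.253, -0.163]
ft_force: [2.5, 2.7, -7.3]
width: 0.386
```

```bash
python3 -c "
from h import *
rep()"
```

```text
t 10.77 moved [-0.74  1.02 24.09] F tool [1.8 1.1 3.4] M [-0.81 -0.98 -0.02] rot [ 0.001  -0.0004 -0.0004] [ 0.84  0.45 -0.47  1.83 -0.51  0.96  0.29] 0.386
```

Emit:
{"method": "carry_out", "body": {
  "deltas": [
    [[0,0,1],[0,0,0],0.2],
    [[0,0,2],[0,0,0],0.2],
    [[0,0,3],[0,0,0],0.2],
    [[0,0,3],[0,0,0],0.2]
  ]
}}

```text
clock: 11.1
ee_pos: [0.5727, -0.1307, 0.1913]
tool_rot: [0.801, 0.517, 0.253, -0.162]
ft_force: [-3.0, -4.0, 5.1]
width: 0.385
```

```bash
python3 -c "
from h import *
rep()"
```

```text
t 11.1 moved [-1.28  1.44 25.29] F tool [  2.1  -1.  -11.5] M [ 0.67 -0.75 -0.05] rot [ 0.0023  0.0003 -0.0009] [ 0.84  0.45 -0.47  1.83 -0.51  0.96  0.29] 0.385
```

Emit:
{"method": "carry_out", "body": {
  "deltas": [
    [[0,0,1],[0,0,0],0.2],
    [[0,0,2],[0,0,0],0.2],
    [[0,0,3],[0,0,0],0.2],
    [[0,0,3],[0,0,0],0.2]
  ]
}}

```text
clock: 11.43
ee_pos: [0.5733, -0.1294, 0.1891]
tool_rot: [0.801, 0.517, 0.253, -0.162]
ft_force: [-4.7, -5.3, 6.6]
width: 0.386
```

```bash
python3 -c "
from h import *
rep()"
```

```text
t 11.43 moved [-1.34  1.47 28.02] F tool [  1.4  -2.1 -13.8] M [ 0.86 -0.78  0.02] rot [ 0.0024  0.0004 -0.001 ] [ 0.83  0.45 -0.47  1.83 -0.51  0.96  0.29] 0.386
```

The snap and nose slide show clearly: force dropped after the jaws and now follows the spring at 11.5 then 13.8 N. I'll push along the stroke.

Emit:
{"method": "carry_out", "body": {
  "deltas": [
    [[0,0,1],[0,0,0],0.2],
    [[0,0,2],[0,0,0],0.2],
    [[0,0,3],[0,0,0],0.2],
    [[0,0,4],[0,0,0],0.2],
    [[0,0,5],[0,0,0],0.2],
    [[0,0,6],[0,0,0],0.2],
    [[0,0,6],[0,0,0],0.2]
  ]
}}

```text
clock: 12.02
ee_pos: [0.5747, -0.1265, 0.1844]
tool_rot: [0.801, 0.517, 0.253, -0.162]
ft_force: [-6.9, -5.4, 9.1]
width: 0.381
```

```bash
python3 -c "
from h import *
rep()"
```

```text
t 12.02 moved [-1.42  1.54 33.63] F tool [  2.1  -4.  -16.4] M [ 1.09 -0.67  0.04] rot [ 0.0026  0.0005 -0.0011] [ 0.83  0.46 -0.47  1.83 -0.51  0.94  0.29] 0.381
```

Emit:
{"method": "carry_out", "body": {
  "deltas": [
    [[0,0,1],[0,0,0],0.2],
    [[0,0,2],[0,0,0],0.2],
    [[0,0,2],[0,0,0],0.2]
  ]
}}

```text
clock: 12.27
ee_pos: [0.5752, -0.1256, 0.1829]
tool_rot: [0.801, 0.517, 0.253, -0.162]
ft_force: [-6.6, -6.4, 10.3]
width: 0.382
```

```bash
python3 -c "
from h import *
rep()"
```

```text
t 12.27 moved [-1.45  1.56 35.47] F tool [  2.1  -3.4 -17.9] M [ 1.24 -0.64  0.02] rot [ 0.0027  0.0006 -0.0011] [ 0.83  0.46 -0.47  1.84 -0.51  0.94  0.29] 0.382
```

Emit:
{"method": "carry_out", "body": {
  "deltas": [
    [[0.2,-0.3,0.7],[0,0,0],0.2],
    [[0.3,-0.5,1.5],[0,0,0],0.2],
    [[0.3,-0.5,1.5],[0,0,0],0.2]
  ]
}}

```text
clock: 12.52
ee_pos: [0.5754, -0.1248, 0.182]
tool_rot: [0.801, 0.517, 0.253, -0.162]
ft_force: [-6.9, -7.0, 10.6]
width: 0.386
```

```bash
python3 -c "
from h import *
rep()"
```

```text
t 12.52 moved [-1.29  1.41 36.68] F tool [  1.7  -3.3 -18.5] M [ 1.14 -0.73  0.01] rot [ 0.0036  0.0009 -0.0012] [ 0.83  0.46 -0.47  1.84 -0.51  0.94  0.29] 0.386
```

Emit:
{"method": "carry_out", "body": {
  "deltas": [
    [[0,0,0.5],[0,0,0],0.2],
    [[0,0,1],[0,0,0],0.2],
    [[0,0,1],[0,0,0],0.2]
  ]
}}

```text
clock: 12.77
ee_pos: [0.5756, -0.1247, 0.1815]
tool_rot: [0.802, 0.517, 0.253, -0.162]
ft_force: [-7.6, -8.2, 13.2]
width: 0.381
```

```bash
python3 -c "
from h import *
rep()"
```

```text
t 12.77 moved [-1.41  1.5  37.19] F tool [  2.   -3.5 -21.4] M [ 1.4  -0.68 -0.07] rot [ 0.0038  0.001  -0.0013] [ 0.83  0.46 -0.47  1.84 -0.51  0.93  0.29] 0.381
```

The stop is reached: travel stalls and force rises above 18 N. I'll add a margin of push.

Emit:
{"method": "carry_out", "body": {
  "deltas": [
    [[0,0,0.5],[0,0,0],0.2],
    [[0,0,1],[0,0,0],0.2],
    [[0,0,1.5],[0,0,0],0.2],
    [[0,0,1.5],[0,0,0],0.2],
    [[0,0,1.5],[0,0,0],0.2]
  ]
}}

```text
clock: 13.18
ee_pos: [0.5758, -0.1249, 0.1811]
tool_rot: [0.802, 0.517, 0.253, -0.161]
ft_force: [-13.2, -11.3, 20.6]
width: 0.384
```

```bash
python3 -c "
from h import *
rep()"
```

```text
t 13.18 moved [-1.7   1.8  37.44] F tool [  2.   -7.3 -30.4] M [ 2.26 -0.58 -0.05] rot [ 0.0046  0.0014 -0.0015] [ 0.82  0.46 -0.47  1.84 -0.51  0.93  0.29] 0.384
```

Emit:
{"method": "carry_out", "body": {
  "deltas": [
    [[0,0,0.5],[0,0,0],0.2],
    [[0,0,1],[0,0,0],0.2],
    [[0,0,1],[0,0,0],0.2],
    [[0,0,1],[0,0,0],0.2],
    [[0,0,1],[0,0,0],0.2],
    [[0,0,1],[0,0,0],0.2]
  ]
}}

```text
clock: 13.68
ee_pos: [0.5759, -0.1251, 0.1809]
tool_rot: [0.802, 0.517, 0.253, -0.161]
ft_force: [-15.1, -12.7, 25.6]
width: 0.385
```

```bash
python3 - <<'E'
from h import *
rep()
o=[]
for n in("top","side"):
    I,_=grab_frame(n); u0,v0=proj(n,[.585,-.1,.14]).round().astype(int)-25
    o.append(cv2.resize(I[v0:v0+50,u0:u0+50],(400,400),interpolation=cv2.INTER_CUBIC))
cv2.imwrite("pics/home.png",np.hstack(o)); rep()
E
```

```text
t 13.68 moved [-1.88  1.95 37.6 ] F tool [  3.2  -8.4 -35.8] M [ 2.88 -0.47  0.02] rot [ 0.005   0.0016 -0.0017] [ 0.82  0.46 -0.47  1.84 -0.51  0.93  0.29] 0.385
t 13.78 moved [-1.89  1.97 37.59] F tool [  2.7  -8.2 -36.7] M [ 2.87 -0.45 -0.04] rot [ 0.0051  0.0017 -0.0017] [ 0.82  0.46 -0.47  1.84 -0.51  0.93  0.29] 0.384
```

View pics/home.png

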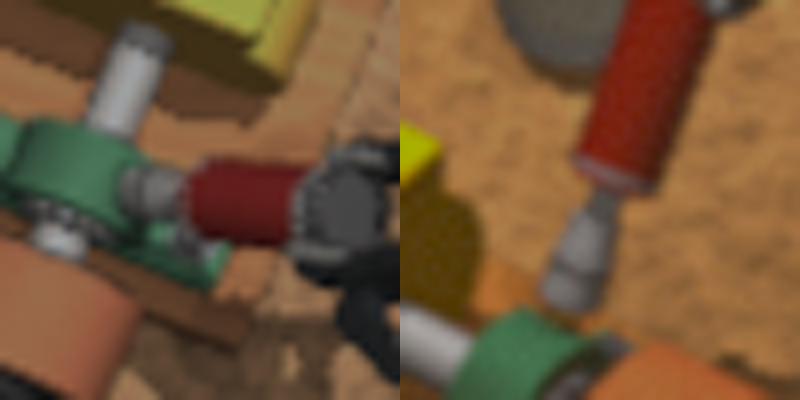

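The picture shows the coupler down over the nipple, at top (150,190) and side (575,280), with the nose shortened into the barrel. Push is steady at about 36 N with no further travel, so I'm handing in.

```bash
python3 -c "
from h import *
workorder.close_job(); rep()"
```

```text
Traceback (most recent call last):
NameError: name 'workorder' is not defined
```

```bash
python3 -c "
from rig import workorder
print(workorder.close_job())"
```

```text
the job is handed in; nothing more can be done
None
```

The job is handed in at about 13.8 s on the robot's clock. The grease gun came out of the block and its coupler is snapped onto the drum-side bearing's nipple. The nose is pushed home, and the arm is still gripping and pressing.

**Last checks:**
- **Snap:** the force met resistance at the jaws, dropped as they closed, then followed the spring from about 11.5 N to 18.5 N.
- **Nose home:** it moved about 12 mm, then stopped while the push rose to about 36 N. The last picture shows the nose shortened and the coupler over the nipple.
- **Alignment:** the gripper was within about 0.3° of the planned tilt. A side load of about 8 N remained, so the fit is slightly off-centre, which I left as it was.

**Disagreements:** the camera and arm readings of the nipple differed by 2–3 mm, so I used a compromise position and let the funnel centre the coupler. The cameras can't see inside the coupler, so the snap and the nose being home are judged from force and travel. I took no final overall picture; the forces showed no other contact, apart from about 6.5 N while gripping the gun in the block.

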